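# Sweep the rejected cells into the pen with the hanging squeegee

## Task

Lift the squeegee off its hook stand and with its blade sweep the three battery cells lying loose on the mat into the three-sided reject pen, so that each is fully inside. Do not touch the cells with the gripper or lift them, and leave everything else on the bench as it stands. Then hang the squeegee back on both prongs of its stand and let go.

Things in the scene. Friction and masses are not known exactly. Their poses are not given: they have to be found in the camera images.
- squeegee: bench squeegee, 0.25 kg, 195 mm tall, hung upright. Blade 150 mm along y, 10 mm along x, z 0 to 50 mm, with a clamp 26 (x) x 50 (y) mm up to z 53; neck 14 x 14 mm; crossbar 90 mm along y, 14 mm along x, z 114 to 122 mm; black grip 24 (x) x 30 (y) mm, z 129 to 195 mm. Origin: middle of the blade's lower edge; z up the handle. Front and back alike
- squeegee_grip (a point): point inside the black grip on the handle's axis, 166 mm above the blade's lower edge: a good height for the TCP
- squeegee_bar (a point): middle of the underside of the squeegee's crossbar, by which it hangs, 114 mm above the blade's lower edge
- hanger: fixed steel hook stand: two round prongs 10 mm thick along x at y = +28 and -28 mm (the neck goes between), level from x = -20 to 22 mm, sloping up behind to an upright plate 90 mm wide, 182 mm high at x = 89 mm on a foot 100 x 150 mm. The prongs' tips turn up on the open side, -x, to x = -37 mm. Origin: on the bench below the seat's middle
- hanger_seat (a point): middle of the seat, level with the top of the prongs' level part, 149 mm above the bench; the crossbar's underside rests here across both prongs. The upturned tips stand 20 mm higher: the squeegee goes in and out over them, along the stand's -x
- pen: fixed reject pen on the bench: aluminium walls 35 mm high, 8 mm thick on three sides, its -y side open. Inside 240 mm along x and 210 mm along y, flat, no sill. Origin: on the bench, middle of the open side's line; +y points into the pen
- cell_a: loose battery cell to be swept up: aluminium-cased block with a grey sleeve, 62 (x) x 38 (y) x 20 (z) mm, lying flat on the mat, 0.12 kg. Origin: centre of its underside; two dark terminals stand 3 mm out of its +x end
- cell_b: loose battery cell to be swept up: aluminium-cased block with a grey sleeve, 62 (x) x 38 (y) x 20 (z) mm, lying flat on the mat, 0.12 kg. Origin: centre of its underside; two dark terminals stand 3 mm out of its +x end
- cell_c: loose battery cell to be swept up: aluminium-cased block with a grey sleeve, 62 (x) x 38 (y) x 20 (z) mm, lying flat on the mat, 0.12 kg. Origin: centre of its underside; two dark terminals stand 3 mm out of its +x end
- multimeter: bystander: handheld multimeter, black block 140 x 70 x 34 (mm); origin at the centre of its underside
- tape_roll: bystander: cardboard-brown tape roll lying flat, 90 across, 24 high (mm); origin at the centre of its underside
- screwdriver: bystander: screwdriver lying, 190 long (mm); origin at the middle of the handle-to-tip length
- flux_bottle: bystander: white bottle standing, 48 across, 120 high (mm); origin at the centre of its underside
Things that resemble listed ones, but are neither listed nor needed, are in the scene too. Leave any green look-alike of the cell_b alone. Leave any turquoise look-alike of the cell_c alone.

How it is judged:
By the outcome, as a careful person would: the job done as asked, in the order asked, and still so for the second after the job is handed in, with the robot touching nothing.
It also fails if it takes over 72 s, if anything falls off the work surface, if the arm or the gripper's body presses on something with over 40 N, if the wrist force passes 120 N, or if a joint passes its speed limit or range.

## Robot

A 6-joint arm with a two-finger parallel gripper is mounted at the origin on the work surface. World frame = base frame: x ahead of the robot, y to its left, z up, the work surface at z = 0. Lengths are in m, angles in rad, forces in N, time in s.
With the tool pointing down it reaches from about 0.35 to 0.85 m from the base axis. Payload 8.1 kg.
Tool frame: the origin (TCP) lies between the finger pads, 19 mm behind the fingertips; this is the grasp point; z points along the fingers, y is the line along which they close (so a half turn about z gives the same grasp; the last joint's range is limited). The gripper opens to 93 mm and grips with 3 to 60 N. Pads are 15 mm wide; open, the fingers measure 128 mm over their backs; the gripper's body (75 mm by 188 mm) begins 65 mm behind the grasp point.
Start: joints at [1.051, 0.13, 1.488, -0, 1.523, -0.085], TCP at [0.253, 0.544, 0.237] pointing down, gripper open.
Joint ranges: [-2.96, 2.96], [-0.89, 2.26], [0.02, 2.5], [-1.34, 4.48], [0, 2.73], [-2.66, 2.66]. Speed limits (rad/s): [2.39, 2.39, 2.79, 3.14, 3.14, 3.14].

## Interface

Orientations are given as a rotation vector (axis times angle).
In Python, from plant import robot gives the robot as it stands. The module is installed in compiled form; this text tells all that it offers.
- The arm moves only by the tool move_arm, never from a script. Its argument "deltas" is one flat list of numbers, 7 for each row, row after row: the shift along the tool's x, y, z in m, then the turn, a rotation vector about the tool's x, y, z in rad, then the opening, from 0 (shut) to 1 (fully open). A call has 1 to 12 rows; each row is the pose to reach, as a shift and turn from the pose commanded when the call began, along the tool's axes at that moment; what a row does not reach only later rows make up. A row lasts 1/8 s, in which the tool goes at most 62.5 mm and 10.7 degrees, less where a joint would pass 70% of its speed; a pose out of reach is approached as far as the arm can. A call with a gripper value outside its range is refused whole. The fingers move at their own pace and stop on an object; "squeeze" is the grip in N (left out, the last holds). Time passes only in rows, so rows that repeat a pose let the fingers close. It gives the time, the measured TCP pose, the force, the opening and the grip force at its end, in the units of the state.
- robot.read_state(): the state, without advancing time (a new reading comes with each control period).
- robot.read_camera(name): name is "scene" or "top"; returns (picture, depth): 400x640x3 uint8, red, green, blue; 400x640 float32, m along the optical axis (not along the pixel's ray), 0 where there is no reading.
- robot.camera_model(name): a dict with "K" (3x3 intrinsics, pixels), "R" (3x3) and "t" (3): a world point X has camera coordinates R X + t. Camera axes: x right, y down, z forward; pixel columns grow to the right and rows downward; lengths in m; the calibration is good to about 2 mm. A picture is of the moment at which its call begins. camera_model takes no time and is no camera call.
- robot.close_job(): hands the job in; it is judged then, once.
Trained networks look in the newest picture that a camera, given by its name, has taken for a name from the list of things; names that differ only in an ending like _2 or _b are one class to them, and where a whole thing is asked for, a point or a joint stands for the part that bears it (a point fixed in the world has none). Each returns a list of dicts, best first, with "confidence" (0 to 1); they miss things now and then, are a little off and sometimes report something else, mostly with a low value. They report only what shows in the picture. A call takes as long as a camera call. They do not tell look-alikes from the thing itself.
- robot.recognise(camera, label): "uv" ([column, row] in pixels, amid what is visible of it).
The state is a dict: "t": time; "q": joint angles; "dq": joint speeds; "joint_torque": joint torques, N m; "tool_pos": TCP position; "orientation": TCP orientation; "force": force on the tool from outside, world axes, zero at the start; "wrist_torque": the same for the moment, N m; "opening": finger opening in m; "gripper_force": force on a finger pad.
Only numpy, scipy, OpenCV 4.12 (cv2) and the standard library are available. Lean on these libraries where they do the work, as an engineer would, in place of code of your own. Each camera call takes 0.05 s, during which the arm holds its last target. There are 200 camera calls.

## Working session

There is one attempt and no reset: what is moved stays moved. The work goes in short steps, Python scripts to look and compute and a tool call to move; the robot and the scene stay as the last step left them, time stands still between calls to the robot, and variables do not carry over. Pictures are saved under pics/ and viewed, at most 11 in all, crops included, and the job is handed in when it is done.

Besides the shell and the picture viewer there is one more tool, called after "Request:" as name(argument=value, ...), one argument or row to a line, values as JSON. move_arm: Moves the arm, as the interface text tells. Its arguments: {"type":"object","properties":{"deltas":{"type":"array","items":{"type":"number"}},"squeeze":{"type":"number"}},"required":["deltas"]}

```bash
mkdir -p pics
cat > h.py <<'E'
import numpy as np, cv2
from plant import robot
from scipy.spatial.transform import Rotation as R
def cam(n):
    p,d=robot.read_camera(n); m=robot.camera_model(n)
    return p,d,np.array(m["K"]),np.array(m["R"]),np.array(m["t"])
def cloud(d,K,Rm,t):
    v,u=np.mgrid[:d.shape[0],:d.shape[1]]
    X=np.stack([(u-K[0,2])/K[0,0]*d,(v-K[1,2])/K[1,1]*d,d],-1)
    W=(X-t)@Rm; W[d<=0]=np.nan
    return W
E
python3 - <<'E'
from h import *
s=robot.read_state(); print(s["t"],s["tool_pos"],s["orientation"],s["opening"])
for n in("top","scene"):
    p,d,K,Rm,t=cam(n); W=cloud(d,K,Rm,t)
    cv2.imwrite(f"pics/{n}0.png",p[:,:,::-1]); np.savez(f"{n}0.npz",p=p,W=W)
    print(n,"campos",-Rm.T@t, "fwd",Rm[2])
    for l in("squeegee","squeegee_grip","squeegee_bar","hanger","hanger_seat","pen","cell_a","multimeter","tape_roll","screwdriver","flux_bottle"):
        for r in robot.recognise(n,l)[:6]:
            u,v=[int(round(x)) for x in r["uv"]]
            print(l,(u,v),round(r["confidence"],2),W[min(v,399),min(u,639)].round(3))
E
```

```text
0.0 [0.25245533 0.54370545 0.23637422] [-6.77513261e-01 -3.06709760e+00  2.81476563e-03] 0.09307860468668122
top campos [ 0.34955909 -0.07679579  1.21184903] fwd [ 0.22360504 -0.01303597 -0.97459266]
squeegee (463, 212) 0.78 [ 0.533 -0.403  0.178]
squeegee_grip (462, 212) 0.91 [ 0.534 -0.402  0.175]
squeegee_bar (468, 211) 0.92 [ 0.533 -0.41   0.192]
hanger (449, 180) 0.7 [ 0.635 -0.413  0.065]
hanger_seat (454, 184) 0.92 [ 0.602 -0.396  0.158]
pen (175, 212) 0.58 [ 0.593  0.283 -0.   ]
cell_a (342, 248) 0.94 [ 0.482 -0.141  0.021]
cell_a (281, 300) 0.86 [0.361 0.013 0.023]
cell_a (299, 248) 0.77 [ 0.486 -0.034  0.019]
cell_a (296, 204) 0.59 [ 0.598 -0.03   0.022]
cell_a (401, 271) 0.59 [ 0.42  -0.285  0.017]
cell_a (462, 214) 0.33 [ 0.536 -0.413  0.138]
multimeter (287, 125) 0.97 [ 0.808 -0.012  0.033]
tape_roll (235, 137) 0.85 [0.79  0.128 0.003]
screwdriver (385, 145) 0.87 [ 0.746 -0.267  0.025]
flux_bottle (367, 168) 0.76 [ 0.666 -0.208  0.092]
flux_bottle (451, 181) 0.24 [ 0.608 -0.388  0.163]
scene campos [ 1.20491245 -0.33943298  0.97460012] fwd [-0.57696575  0.22642216 -0.784
[... 322 characters left out ...]
07) 0.16 [ 0.749 -0.258  0.025]
pen (449, 197) 0.55 [ 0.588  0.279 -0.   ]
cell_a (288, 208) 0.88 [ 0.495 -0.146  0.022]
cell_a (323, 198) 0.84 [ 0.494 -0.049  0.022]
cell_a (344, 234) 0.78 [ 0.615 -0.039  0.017]
cell_a (225, 203) 0.77 [ 0.423 -0.294  0.019]
cell_a (324, 162) 0.61 [ 0.373 -0.001  0.02 ]
multimeter (386, 298) 0.97 [ 0.819 -0.024  0.042]
multimeter (183, 283) 0.43 [ 0.642 -0.433  0.058]
tape_roll (434, 252) 0.81 [0.74  0.144 0.022]
tape_roll (185, 283) 0.15 [ 0.645 -0.429  0.059]
screwdriver (274, 308) 0.83 [ 0.752 -0.261  0.028]
screwdriver (436, 258) 0.43 [ 0.744  0.153 -0.003]
flux_bottle (281, 270) 0.96 [ 0.694 -0.224  0.077]
flux_bottle (448, 200) 0.31 [0.597 0.27  0.002]
```

View pics/top0.png

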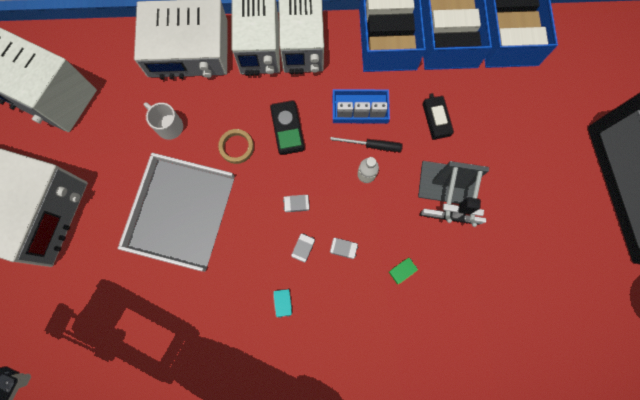

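View pics/scene0.png

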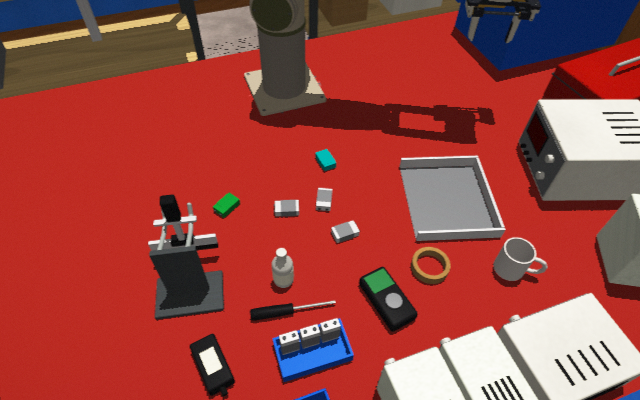

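The top view shows the pen at (175,212), open to the right (−y). The three grey cells are at (296,204), (303,248) and (343,248). The turquoise look-alike is at (283,303), the green one at (404,270), and the squeegee hangs at about (455,212). The scene view agrees. Next I'll measure exact poses from the clouds.

Run:
```python
from h import *
P=[];C=[]
for n in("top","scene"):
    z=np.load(n+"0.npz"); P.append(z["W"].reshape(-1,3)); C.append(z["p"].reshape(-1,3))
def box(P,lo,hi): return P[((P>lo)&(P<hi)).all(1)]
def rect(Q,name):
    if len(Q)<5: print(name,len(Q));return
    (c,s,a)=cv2.minAreaRect((Q[:,:2]*1000).astype(np.float32)); print(name,len(Q),np.round(c,1),np.round(s,1),round(a,1))
for i,n in enumerate(("top","scene")):
    print(n)
    W=P[i]
    Q=box(W,[.4,.08,.028],[.75,.45,.042]); rect(Q,"pen rim")
    Q2=Q.copy(); print(cv2.boxPoints(cv2.minAreaRect((Q2[:,:2]*1000).astype(np.float32))).round(0).tolist())
    for nm,(x,y) in dict(c1=(.60,-.035),c2=(.487,-.045),c3=(.487,-.143),turq=(.365,.006),green=(.42,-.29)).items():
        Q=box(W,[x-.055,y-.047,.014],[x+.055,y+.047,.03]); rect(Q,nm)
    rect(box(W,[.45,-.55,.205],[.65,-.3,.26]),"grip top")
    Q=box(W,[.45,-.55,.15],[.65,-.3,.26]); print("maxz",np.sort(Q[:,2])[-5:].round(3))
    rect(box(W,[.45,-.55,.17],[.57,-.3,.225]),"grip")
    rect(box(W,[.45,-.55,.151],[.565,-.3,.163]),"bar+tips")
    rect(box(W,[.55,-.55,.172],[.75,-.3,.19]),"plate top")
    rect(box(W,[.45,-.55,.02],[.56,-.3,.10]),"blade")
    rect(box(W,[.55,-.55,.002],[.8,-.3,.02]),"foot")
    rect(box(W,[.6,-.30,.02],[.75,-.15,.13]),"flux"); rect(box(W,[.68,.06,.01],[.82,.22,.035]),"tape")
# zoomed crop
z=np.load("top0.npz")["p"]; a=z[150:240,400:500,::-1]; a=cv2.resize(a,None,fx=4,fy=4)
z=np.load("scene0.npz")["p"]; b=z[185:325,140:240,::-1]; b=cv2.resize(b,None,fx=4,fy=4)
o=np.zeros((560,800,3),np.uint8); o[:360,:400]=a; o[:,400:]=b; cv2.imwrite("pics/crop.png",o)
```

```text
top
pen rim 967 [624.7 250.1] [241.7 331.7] 72.7
[[430.0, 184.0], [747.0, 85.0], [819.0, 316.0], [502.0, 415.0]]
c1 368 [602.4 -29.1] [39.2 64.2] 2.9
c2 384 [488.2 -43.8] [38.5 62.9] 64.9
c3 383 [ 482.8 -146.3] [63.8 38.1] 74.1
turq 414 [353.9  10.4] [64.6 38.4] 5.4
green 394 [ 422.2 -291.4] [38.2 64.9] 32.9
grip top 212 [ 543.9 -411.4] [30.1 24.6] 78.3
maxz [0.233 0.233 0.233 0.234 0.234]
grip 146 [ 540.5 -396. ] [30.9 49.3] 12.1
bar+tips 181 [ 533.4 -410.5] [90.2 45.8] 82.8
plate top 297 [ 607.  -430.6] [100.6  85.3] 10.0
blade 392 [ 528.2 -377.5] [ 87.8 200.8] 22.8
foot 2177 [ 675.5 -425. ] [248.5 250.1] 0.1
flux 498 [ 712.9 -235.9] [ 65.9 135.2] 49.7
tape 584 [737.4 141. ] [ 91.9 148.9] 54.8
scene
pen rim 862 [594. 268.] [219.3 259.7] 73.3
[[438.0, 200.0], [687.0, 126.0], [750.0, 336.0], [501.0, 410.0]]
c1 342 [602.7 -32.4] [65.4 43.1] 89.2
c2 279 [488.8 -46.4] [38.4 64.4] 64.6
c3 314 [ 483.9 -149.5] [64.8 41.6] 72.3
turq 236 [357.3   7.4] [63.8 39.5] 5.7
green 311 [ 422.8 -294. ] [41.9 65.1] 33.1
grip top 255 [ 545.7 -414. ] [29.6 26.2] 80.5
maxz [0.232 0.232 0.232 0.233 0.233]
grip 286 [ 545.2 -400.2] [20.6 58.9] 28.7
bar+tips 250 [ 535.6 -413.3] [89.1 40. ] 84.4
plate top 448 [ 597.1 -419.4] [89.3 99.8] 77.8
blade 630 [ 528.2 -379.3] [ 87.1 203. ] 23.5
foot 2917 [ 675.3 -424.9] [249.6 249.8] 0.1
flux 717 [ 715.9 -238.1] [ 66.8 127.4] 48.7
tape 874 [739.5 138.8] [ 92.2 152.4] 50.7
```

View pics/crop.png

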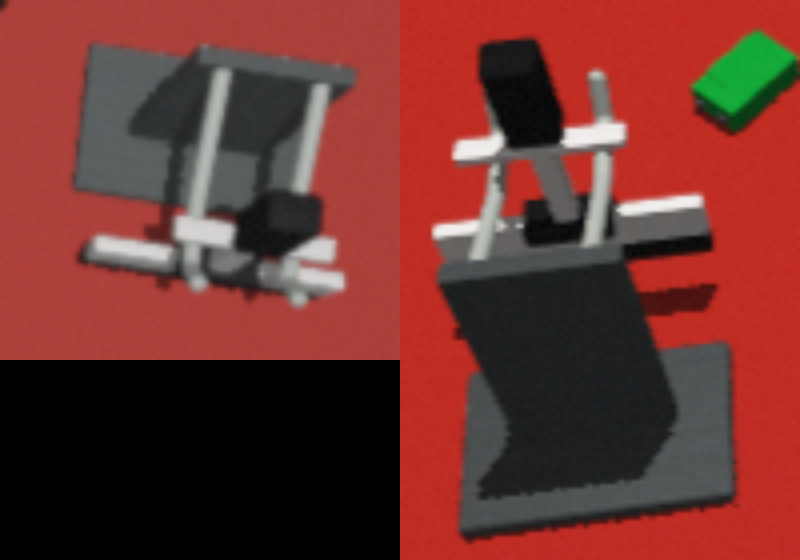

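The crop shows the squeegee seated on both prongs, with the grip upright and the plate on the far (+x) side. I'll refine the yaw of the stand and pen and get the start tool axes.

Run:
```python
from h import *
s=robot.read_state(); M=R.from_rotvec(s["orientation"]).as_matrix(); print("tool axes x,y,z",M.T.round(3).tolist())
def box(P,lo,hi): return P[((P>lo)&(P<hi)).all(1)]
def rect(Q,name):
    (c,s,a)=cv2.minAreaRect((Q[:,:2]*1000).astype(np.float32)); print(name,len(Q),np.round(c,1),np.round(s,1),round(a,1))
def line(Q,name):
    vx,vy,x,y=cv2.fitLine((Q[:,:2]*1000).astype(np.float32),cv2.DIST_HUBER,0,.01,.01).ravel(); print(name,len(Q),"ang",round(np.degrees(np.arctan2(vy,vx)),1),"mean",Q.mean(0).round(4))
for n in("top","scene"):
    W=np.load(n+"0.npz")["W"].reshape(-1,3); print(n)
    rect(box(W,[.45,-.55,.226],[.65,-.3,.24]),"griptop")
    Q=box(W,[.6,-.55,.176],[.72,-.3,.188]); line(Q,"plate"); rect(Q,"plate")
    rect(box(W,[.528,-.55,.153],[.575,-.3,.16]),"bar"); 
    Q=box(W,[.48,-.55,.08],[.58,-.3,.089]); line(Q,"bladetop"); rect(Q,"bladetop")
    Q=box(W,[.4,.08,.031],[.75,.45,.040])
    a=np.radians(-17); o=np.array([.5625,.163]); ex=np.array([np.cos(a),np.sin(a)]); ey=np.array([-ex[1],ex[0]])
    L=np.c_[(Q[:,:2]-o)@ex,(Q[:,:2]-o)@ey]
    for nm,m in dict(left=(abs(L[:,0]+.124)<.012)&(L[:,1]>0)&(L[:,1]<.2),right=(abs(L[:,0]-.124)<.012)&(L[:,1]>.0)&(L[:,1]<.2),back=(abs(L[:,1]-.214)<.012)&(abs(L[:,0])<.11)).items():
        line(Q[m],nm); print("   local",L[m].mean(0).round(4))
    m=abs(abs(L[:,0])-.124)<.012; print("front end y",np.sort(L[m&(L[:,0]<0),1])[:5].round(3),np.sort(L[m&(L[:,0]>0),1])[:5].round(3))
```

```text
tool axes x,y,z [[-0.907, 0.421, 0.0], [0.421, 0.907, -0.0], [-0.0, -0.0, -1.0]]
top
griptop 149 [ 543.4 -411. ] [29.5 23. ] 83.7
plate 232 ang 78.8 mean [ 0.6367 -0.4257  0.1812]
plate 232 [ 635.1 -424.9] [88.8 19.7] 79.8
bar 140 [ 543.2 -411.5] [46.3 83.6] 13.2
bladetop 226 ang 78.7 mean [ 0.5423 -0.4082  0.085 ]
bladetop 226 [ 541.2 -410.9] [148.3  20.7] 77.2
left 261 ang 73.3 mean [0.4704 0.2958 0.0351]
   local [-0.1269  0.1   ]
right 219 ang 73.5 mean [0.7073 0.2242 0.0348]
   local [0.1206 0.1009]
back 289 ang -16.6 mean [0.6237 0.3701 0.0351]
   local [-0.002   0.2159]
front end y [0.002 0.002 0.003 0.004 0.004] [0.004 0.004 0.005 0.006 0.006]
scene
griptop 131 [ 544.9 -414.3] [28.6 24.6] 81.0
plate 293 ang 78.8 mean [ 0.6394 -0.429   0.1809]
plate 293 [ 636.9 -428. ] [89.3 18.3] 77.8
bar 200 [ 552.3 -414.2] [44.7 88.8] 0.3
bladetop 291 ang 78.4 mean [ 0.5473 -0.4127  0.0849]
bladetop 291 [ 545.3 -414.1] [147.3  27.1] 81.8
left 170 ang 73.1 mean [0.4739 0.2968 0.034 ]
   local [-0.1238  0.1021]
right 243 ang 73.4 mean [0.7106 0.224  0.0342]
   local [0.1238 0.1016]
back 211 ang -16.9 mean [0.6316 0.365  0.034 ]
   local [0.007  0.2134]
front end y [0.001 0.002 0.003 0.005 0.007] [0.002 0.002 0.003 0.004 0.005]
```

Request:
move_arm(
  deltas=[-0.667,-0.744,-0.084,0,0,1.333,1,-0.667,-0.744,-0.084,0,0,1.333,1,-0.667,-0.744,-0.084,0,0,1.333,1,-0.667,-0.744,-0.084,0,0,1.333,1,-0.667,-0.744,-0.084,0,0,1.333,1,-0.667,-0.744,-0.084,0,0,1.333,1,-0.667,-0.744,-0.084,0,0,1.333,1,-0.667,-0.744,-0.084,0,0,1.333,1,-0.667,-0.744,-0.084,0,0,1.333,1,-0.667,-0.744,-0.084,0,0,1.333,1,-0.667,-0.744,-0.084,0,0,1.333,1,-0.667,-0.744,-0.084,0,0,1.333,1],
)

```text
t: 2.7
tool_pos: [0.4711, -0.1729, 0.3008]
orientation: [2.429, 1.991, 0.001]
force: [1.4, 1.6, 0.1]
opening: 0.093
gripper_force: 0.0
```

```bash
cat > go.py <<'E'
# go.py x y z yaw_y_deg : delta row from present pose
import sys
from h import *
s=robot.read_state(); M=R.from_rotvec(s["orientation"]).as_matrix(); p=np.array(s["tool_pos"])
yaw=np.degrees(np.arctan2(M[1,1],M[0,1]))
print("t",round(s["t"],2),"pos",p.round(4),"yaw",round(yaw,2),"z-axis",M[:,2].round(4),"F",np.round(s["force"],1),"q",np.round(s["q"],2),"open",round(s["opening"],4))
a=list(map(float,sys.argv[1:]))
for i in range(0,len(a),4):
    x,y,z,w=a[i:i+4]; r=np.radians(w)
    T=np.array([[-np.sin(r),np.cos(r),0],[np.cos(r),np.sin(r),0],[0,0,-1]]) # columns x,y,z
    T=np.c_[[-np.sin(r),np.cos(r),0],[np.cos(r),np.sin(r),0],[0,0,-1]]
    print(a[i:i+4],(M.T@(np.array([x,y,z])-p)).round(4),R.from_matrix(M.T@T).as_rotvec().round(4))
E
python3 go.py .544 -.4125 .32 -11.3 .544 -.4125 .201 -11.3
```

```text
t 2.7 pos [ 0.4711 -0.1729  0.3008] yaw -11.31 z-axis [ 9.e-04 -2.e-04 -1.e+00] F [1.4 1.6 0.1] q [-0.45 -0.16  1.66  0.    1.64 -0.26] open 0.093
[0.544, -0.4125, 0.32, -11.3] [-0.2207  0.1185 -0.0191] [ 0.001   0.     -0.0002]
[0.544, -0.4125, 0.201, -11.3] [-0.2207  0.1184  0.0999] [ 0.001   0.     -0.0002]
```

Request:
move_arm(
  deltas=[-0.221,0.118,-0.019,0,0,0,1,-0.221,0.118,-0.019,0,0,0,1,-0.221,0.118,-0.019,0,0,0,1,-0.221,0.118,-0.019,0,0,0,1,-0.221,0.118,-0.019,0,0,0,1,-0.221,0.118,-0.019,0,0,0,1],
)

```text
t: 3.45
tool_pos: [0.5431, -0.4105, 0.3185]
orientation: [-2.429, -1.991, -0.0]
force: [1.2, 0.0, 0.6]
opening: 0.0928
gripper_force: 0.0
```

```bash
python3 go.py .544 -.4125 .201 -11.3
python3 - <<'E'
from h import *
for n in("top","scene"):
    p,d,K,Rm,t=cam(n)
    if n=="scene": cv2.imwrite("pics/hover.png",cv2.resize(p[100:300,100:300,::-1],None,fx=3,fy=3))
E
```

```text
t 3.45 pos [ 0.5431 -0.4105  0.3185] yaw -11.32 z-axis [-8.0e-04  1.1e-03 -1.0e+00] F [1.2 0.  0.6] q [-0.72  0.34  1.1   0.    1.7  -0.53] open 0.0928
[0.544, -0.4125, 0.201, -11.3] [-0.0019  0.0014  0.1175] [-0.001  -0.0009 -0.0003]
```

View pics/hover.png

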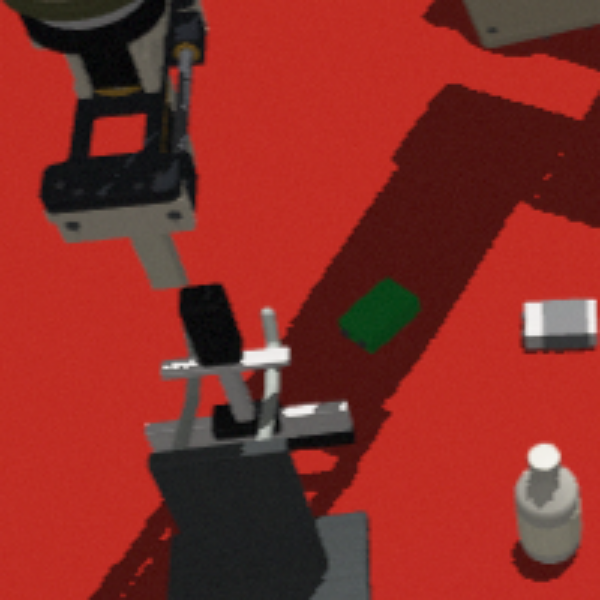

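The gripper hovers straight above the grip, with the fingers in front of and behind it along the stand's x. Now I'll descend and grip.

Request:
move_arm(
  deltas=[-0.002,0.001,0.05,0,0,0,1,-0.002,0.001,0.09,0,0,0,1,-0.002,0.001,0.118,0,0,0,1,-0.002,0.001,0.118,0,0,0,1,-0.002,0.001,0.118,0,0,0,0.1,-0.002,0.001,0.118,0,0,0,0.1,-0.002,0.001,0.118,0,0,0,0.1,-0.002,0.001,0.118,0,0,0,0.1,-0.002,0.001,0.118,0,0,0,0.1,-0.002,0.001,0.118,0,0,0,0.1],
  squeeze=40,
)

```text
t: 4.8
tool_pos: [0.5438, -0.4126, 0.2011]
orientation: [-2.429, -1.992, 0.0]
force: [0.2, 0.2, -0.1]
opening: 0.0374
gripper_force: 0.0
```

```bash
python3 go.py .544 -.4125 .201 -11.3
```

```text
t 4.8 pos [ 0.5438 -0.4126  0.2011] yaw -11.29 z-axis [-2.e-04  2.e-04 -1.e+00] F [ 0.2  0.2 -0.1] q [-0.72  0.37  1.27  0.    1.5  -0.53] open 0.0374
[0.544, -0.4125, 0.201, -11.3] [0.0002 0.0002 0.0001] [-0.0002 -0.0001  0.0001]
```

Still closing; continue until gripped.

Request:
move_arm(
  deltas=[0,0,0,0,0,0,0.1,0,0,0,0,0,0,0.1,0,0,0,0,0,0,0.1,0,0,0,0,0,0,0.1,0,0,0,0,0,0,0.1],
)

```text
t: 5.42
tool_pos: [0.5439, -0.4126, 0.2012]
orientation: [-2.429, -1.992, 0.0]
force: [0.9, 0.0, -0.8]
opening: 0.0234
gripper_force: 40.0
```

Request:
move_arm(
  deltas=[0,0,-0.02,0,0,0,0.1,0,0,-0.038,0,0,0,0.1,0,0,-0.038,0,0,0,0.1,0,-0.03,-0.038,0,0,0,0.1,0,-0.07,-0.038,0,0,0,0.1,0,-0.12,-0.038,0,0,0,0.1,0,-0.12,-0.038,0,0,0,0.1],
)

```text
t: 6.3
tool_pos: [0.423, -0.3881, 0.2381]
orientation: [-2.429, -1.988, 0.001]
force: [0.8, -0.2, -2.4]
opening: 0.0237
gripper_force: 40.0
```

```bash
python3 - <<'E'
from h import *
W,p=[None]*2,[None]*2
p,d,K,Rm,t=cam("scene"); np.savez("s1.npz",p=p,W=cloud(d,K,Rm,t)); cv2.imwrite("pics/lift.png",p[:,:,::-1])
W=cloud(d,K,Rm,t).reshape(-1,3); s=robot.read_state(); q=np.array(s["tool_pos"]); print(q,s["force"])
Q=W[(abs(W[:,:2]-q[:2])<.11).all(1)]
a=np.radians(-16.7); ex=np.array([np.cos(a),np.sin(a)]); ey=np.array([-ex[1],ex[0]]); o=np.array([.5615,.1645])
for x,y in((-.025,-.39),(-.025,-.1),(-.025,.07),(.07,-.24),(.05,.04)): print((x,y),(o+x*ex+y*ey).round(4))
for n,c in dict(c1=(.6025,-.031),c2=(.4885,-.045),c3=(.4835,-.148),turq=(.3555,.009),green=(.4225,-.2925)).items():
    dd=np.array(c)-o; print(n,(dd@ex).round(3),(dd@ey).round(3))
E
python3 go.py .4218 -.2019 .239 73.3 .4218 -.2019 .169 73.3
```

```text
[ 0.42490971 -0.3888248   0.23907781] [ 1.00182517 -0.52444626 -2.34664749]
(-0.025, -0.39) [ 0.4255 -0.2019]
(-0.025, -0.1) [0.5088 0.0759]
(-0.025, 0.07) [0.5577 0.2387]
(0.07, -0.24) [ 0.5596 -0.0855]
(0.05, 0.04) [0.6209 0.1884]
c1 0.095 -0.175
c2 -0.01 -0.222
c3 0.015 -0.322
turq -0.153 -0.208
green -0.002 -0.478
t 6.35 pos [ 0.4249 -0.3888  0.2391] yaw -11.37 z-axis [-2.e-04  3.e-04 -1.e+00] F [ 1.  -0.5 -2.3] q [-0.83  0.07  1.55  0.    1.52 -0.63] open 0.0236
[0.4218, -0.2019, 0.239, 73.3] [ 1.826e-01 -3.990e-02  1.000e-04] [-0.0000e+00 -4.0000e-04 -1.4777e+00]
[0.4218, -0.2019, 0.169, 73.3] [ 0.1826 -0.0399  0.0701] [-0.0000e+00 -4.0000e-04 -1.4777e+00]
```

View pics/lift.png

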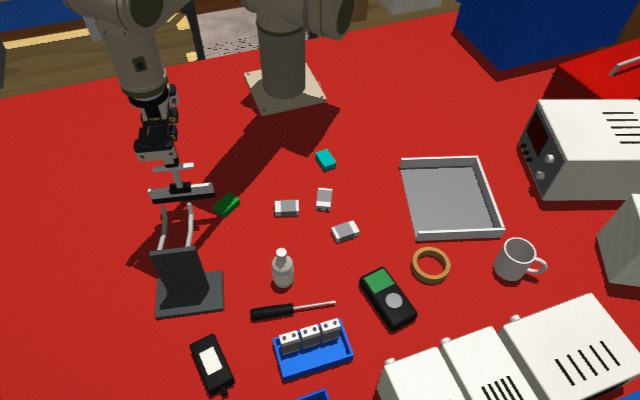

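The squeegee is free of the stand and held upright, with the stand undisturbed and nothing else moved. Next: position behind cells b and c, blade across the pen direction.

Request:
move_arm(
  deltas=[0.02,-0.005,0,0,0,-0.17,0.1,0.05,-0.012,0,0,0,-0.35,0.1,0.08,-0.018,0,0,0,-0.53,0.1,0.11,-0.024,0,0,0,-0.71,0.1,0.14,-0.03,0,0,0,-0.89,0.1,0.17,-0.034,0,0,0,-1.07,0.1,0.183,-0.036,0,0,0,-1.25,0.1,0.183,-0.036,0,0,0,-1.43,0.1,0.183,-0.036,0,0,0,-1.478,0.1,0.183,-0.036,0.03,0,0,-1.478,0.1,0.183,-0.036,0.06,0,0,-1.478,0.1,0.183,-0.036,0.07,0,0,-1.478,0.1],
)

```text
t: 7.85
tool_pos: [0.4267, -0.2021, 0.1678]
orientation: [-0.452, -3.107, -0.002]
force: [-0.5, 0.1, -2.7]
opening: 0.0238
gripper_force: 40.0
```

```bash
python3 go.py .4255 -.2019 .1685 73.3 .5548 .2291 .1685 73.3
```

```text
t 7.85 pos [ 0.4267 -0.2021  0.1678] yaw 73.43 z-axis [-0.0018  0.0013 -1.    ] F [-0.5  0.1 -2.7] q [-0.55 -0.18  1.92  0.    1.4  -1.83] open 0.0238
[0.4255, -0.2019, 0.1685, 73.3] [ 0.0012 -0.0002 -0.0007] [ 0.0008 -0.0021  0.0022]
[0.5548, 0.2291, 0.1685, 73.3] [ 2.000e-04  4.498e-01 -3.000e-04] [ 0.0008 -0.0021  0.0022]
```

Request:
move_arm(
  deltas=[0,0.02,0,0,0,0,0.1,0,0.04,0,0,0,0,0.1,0,0.06,0,0,0,0,0.1,0,0.08,0,0,0,0,0.1,0,0.1,0,0,0,0,0.1,0,0.12,0,0,0,0,0.1,0,0.14,0,0,0,0,0.1,0,0.16,0,0,0,0,0.1,0,0.18,0,0,0,0,0.1,0,0.2,0,0,0,0,0.1,0,0.22,0,0,0,0,0.1,0,0.24,0,0,0,0,0.1],
)

```text
t: 9.35
tool_pos: [0.4967, 0.0279, 0.1707]
orientation: [0.453, 3.107, -0.001]
force: [-1.0, -2.0, -1.4]
opening: 0.0239
gripper_force: 40.0
```

```bash
python3 go.py .5548 .2291 .1685 73.3
python3 - <<'E'
from h import *
o=np.zeros((600,800,3),np.uint8)
p=cam("scene")[0]; o[:,:400]=cv2.resize(p[100:280,270:390,::-1],(400,600))
p=cam("top")[0]; o[:,400:]=cv2.resize(p[130:310,240:360,::-1],(400,600))
cv2.imwrite("pics/sw1.png",o)
E
```

```text
t 9.35 pos [0.4967 0.0279 0.1707] yaw 73.41 z-axis [ 2.e-03 -7.e-04 -1.e+00] F [-1.  -2.  -1.4] q [-0.05 -0.11  1.85 -0.    1.4  -1.33] open 0.0239
[0.5548, 0.2291, 0.1685, 73.3] [0.0017 0.2094 0.0022] [-0.      0.0021  0.0019]
```

View pics/sw1.png

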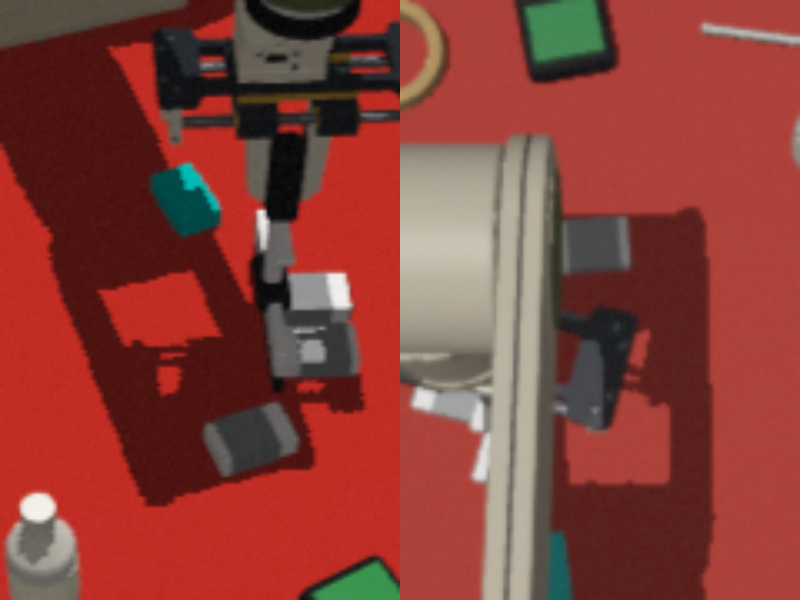

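Cells b and c sit side by side against the blade; cell a and the turquoise block are untouched. I'll continue into the pen.

Request:
move_arm(
  deltas=[0,0.02,0.001,0,0,0,0.1,0,0.04,0.001,0,0,0,0.1,0,0.06,0.001,0,0,0,0.1,0,0.08,0.001,0,0,0,0.1,0,0.1,0.001,0,0,0,0.1,0,0.12,0.001,0,0,0,0.1,0,0.14,0.001,0,0,0,0.1,0,0.16,0.001,0,0,0,0.1,0,0.18,0.001,0,0,0,0.1,0,0.195,0.001,0,0,0,0.1,0,0.205,0.001,0,0,0,0.1,0,0.205,0.001,0,0,0,0.1],
)

```text
t: 10.95
tool_pos: [0.5539, 0.2246, 0.1681]
orientation: [-0.452, -3.109, -0.001]
force: [0.3, -0.3, -1.8]
opening: 0.0239
gripper_force: 40.0
```

```bash
python3 go.py .5548 .2291 .1685 73.3
python3 - <<'E'
from h import *
o=np.zeros((600,800,3),np.uint8)
p=cam("scene")[0]; o[:,:400]=cv2.resize(p[120:270,320:520,::-1],(400,300)).repeat(2,0)[:600] if 0 else cv2.copyMakeBorder(cv2.resize(p[120:270,320:520,::-1],(400,300)),0,300,0,0,cv2.BORDER_CONSTANT)
p=cam("top")[0]; o[:300,400:]=cv2.resize(p[140:290,110:310,::-1],(400,300))
cv2.imwrite("pics/sw2.png",o[:300])
E
```

```text
t 10.95 pos [0.5539 0.2246 0.1681] yaw 73.44 z-axis [-0.e+00  5.e-04 -1.e+00] F [ 0.3 -0.3 -1.8] q [ 0.3   0.17  1.58  0.    1.4  -0.98] open 0.0239
[0.5548, 0.2291, 0.1685, 73.3] [ 0.0005  0.0045 -0.0004] [ 0.0005 -0.0001  0.0024]
```

View pics/sw2.png

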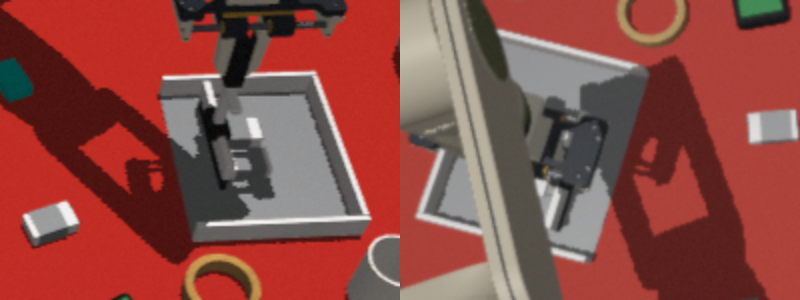

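Both cells are well inside the pen. I'll back off, lift, and go round behind cell a.

```bash
python3 go.py .5496 .2103 .1681 73.4 .5496 .2103 .25 73.4 .56 -.0892 .25 83.3 .56 -.0892 .168 83.3
```

```text
t 11.05 pos [0.5538 0.2238 0.1682] yaw 73.4 z-axis [-1.e-04  2.e-04 -1.e+00] F [-0.4 -0.3 -3.7] q [ 0.3   0.16  1.58  0.    1.4  -0.98] open 0.0239
[0.5496, 0.2103, 0.1681, 73.4] [ 0.0002 -0.0141  0.0001] [ 0.0001 -0.0002 -0.0001]
[0.5496, 0.2103, 0.25, 73.4] [ 0.0002 -0.0141 -0.0818] [ 0.0001 -0.0002 -0.0001]
[0.56, -0.0892, 0.25, 83.3] [-0.0954 -0.2981 -0.0819] [ 1.000e-04 -1.000e-04 -1.729e-01]
[0.56, -0.0892, 0.168, 83.3] [-9.540e-02 -2.981e-01  1.000e-04] [ 1.000e-04 -1.000e-04 -1.729e-01]
```

Request:
move_arm(
  deltas=[0,-0.014,0,0,0,0,0.1,0,-0.014,-0.04,0,0,0,0.1,0,-0.014,-0.082,0,0,0,0.1,-0.02,-0.07,-0.082,0,0,-0.05,0.1,-0.04,-0.125,-0.082,0,0,-0.1,0.1,-0.06,-0.18,-0.082,0,0,-0.15,0.1,-0.08,-0.235,-0.082,0,0,-0.173,0.1,-0.095,-0.285,-0.082,0,0,-0.173,0.1,-0.095,-0.298,-0.082,0,0,-0.173,0.1,-0.095,-0.298,-0.05,0,0,-0.173,0.1,-0.095,-0.298,-0.01,0,0,-0.173,0.1,-0.095,-0.298,0,0,0,-0.173,0.1],
)

```text
t: 12.55
tool_pos: [0.5572, -0.0883, 0.1665]
orientation: [-0.183, -3.131, -0.002]
force: [-16.2, 3.2, 31.7]
opening: 0.0235
gripper_force: 40.0
```

```bash
python3 go.py .56 -.0892 .168 83.3 .593 .1919 .168 83.3
```

```text
t 12.55 pos [ 0.5572 -0.0883  0.1665] yaw 83.3 z-axis [-0.0052  0.0015 -1.    ] F [-16.2   3.2  31.7] q [-0.25  0.08  1.67  0.    1.39 -1.7 ] open 0.0235
[0.56, -0.0892, 0.168, 83.3] [-0.0029 -0.0006 -0.0015] [ 0.0008 -0.0054  0.    ]
[0.593, 0.1919, 0.168, 83.3] [-0.0029  0.2825 -0.0012] [ 0.0008 -0.0054  0.    ]
```

Contact with the mat; I'll raise slightly and recheck.

Request:
move_arm(
  deltas=[-0.001,0,-0.003,0,0,0,0.1,-0.001,0,-0.003,0,0,0,0.1],
)

```text
t: 12.8
tool_pos: [0.5614, -0.089, 0.1729]
orientation: [0.183, 3.134, -0.001]
force: [-0.3, 0.6, -2.1]
opening: 0.0235
gripper_force: 40.0
```

```bash
python3 go.py .56 -.0892 .169 83.3 .593 .1919 .169 83.3;  python3 - <<'E'
from h import *
o=np.zeros((300,800,3),np.uint8)
p=cam("scene")[0]; o[:,:400]=cv2.resize(p[120:270,320:520,::-1],(400,300))
p=cam("scene")[0]; o[:,400:]=cv2.resize(p[130:280,240:440,::-1],(400,300))
cv2.imwrite("pics/sw3.png",o)
E
```

```text
t 12.8 pos [ 0.5614 -0.089   0.1729] yaw 83.32 z-axis [ 2.2e-03 -5.0e-04 -1.0e+00] F [-0.3  0.6 -2.1] q [-0.25  0.08  1.66  0.    1.4  -1.7 ] open 0.0235
[0.56, -0.0892, 0.169, 83.3] [ 0.0014 -0.0003  0.0039] [-0.0002  0.0023  0.0004]
[0.593, 0.1919, 0.169, 83.3] [0.0013 0.2827 0.0038] [-0.0002  0.0023  0.0004]
```

View pics/sw3.png

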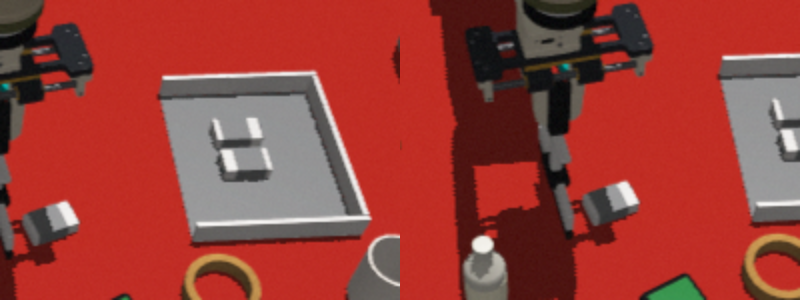

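Both cells lie fully inside the pen, and the blade stands behind cell a. Sweep a in.

Request:
move_arm(
  deltas=[0,0.02,0.002,0,0,0,0.1,0,0.045,0.002,0,0,0,0.1,0,0.07,0.002,0,0,0,0.1,0,0.095,0.002,0,0,0,0.1,0,0.12,0.002,0,0,0,0.1,0,0.145,0.002,0,0,0,0.1,0,0.17,0.002,0,0,0,0.1,0,0.195,0.002,0,0,0,0.1,0,0.22,0.002,0,0,0,0.1,0,0.245,0.002,0,0,0,0.1,0,0.27,0.002,0,0,0,0.1,0,0.283,0.002,0,0,0,0.1],
)

```text
t: 14.4
tool_pos: [0.5933, 0.194, 0.1691]
orientation: [-0.181, -3.136, 0.0]
force: [0.7, -1.5, -2.7]
opening: 0.0239
gripper_force: 40.0
```

```bash
python3 go.py .593 .1919 .169 83.3;  python3 - <<'E'
from h import *
p=cam("scene")[0]; cv2.imwrite("pics/sw4.png",cv2.resize(p[120:270,320:520,::-1],(600,450)))
E
```

```text
t 14.4 pos [0.5933 0.194  0.1691] yaw 83.4 z-axis [-3.e-04 -1.e-04 -1.e+00] F [ 0.7 -1.5 -2.7] q [ 0.23  0.23  1.5  -0.    1.41 -1.22] open 0.0239
[0.593, 0.1919, 0.169, 83.3] [ 0.     -0.0021  0.0001] [-0.0001 -0.0003  0.0017]
```

View pics/sw4.png

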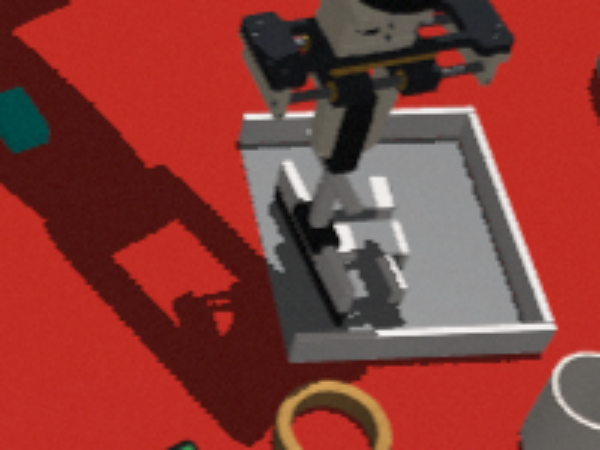

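All three cells are in the pen. A little more push for margin, then back off and lift.

Request:
move_arm(
  deltas=[0,0.01,0,0,0,0,0.1,0,0.018,0,0,0,0,0.1,0,0.018,0,0,0,0,0.1,0,0.008,0,0,0,0,0.1,0,-0.002,0,0,0,0,0.1,0,-0.002,-0.04,0,0,0,0.1,0,-0.002,-0.085,0,0,0,0.1,0,-0.002,-0.085,0,0,0,0.1],
)

```text
t: 15.45
tool_pos: [0.5959, 0.1896, 0.2598]
orientation: [0.184, 3.127, 0.004]
force: [0.2, -0.2, -2.1]
opening: 0.0238
gripper_force: 40.0
```

```bash
python3 go.py .422 -.3885 .245 -11.3
```

```text
t 15.45 pos [0.5959 0.1896 0.2598] yaw 83.25 z-axis [ 0.0088  0.0019 -1.    ] F [ 0.2 -0.2 -2.1] q [ 0.23  0.18  1.39 -0.    1.56 -1.23] open 0.0238
[0.422, -0.3885, 0.245, -11.3] [ 0.1049 -0.5945  0.0122] [0.0093 0.0041 1.6502]
```

Request:
move_arm(
  deltas=[0.01,-0.06,0,0,0,0.16,0.1,0.02,-0.12,0,0,0,0.33,0.1,0.032,-0.18,0,0,0,0.5,0.1,0.042,-0.24,0,0,0,0.67,0.1,0.053,-0.3,0,0,0,0.84,0.1,0.064,-0.36,0,0,0,1.01,0.1,0.074,-0.42,0,0,0,1.18,0.1,0.085,-0.48,0.005,0,0,1.35,0.1,0.095,-0.54,0.01,0,0,1.52,0.1,0.105,-0.59,0.01,0,0,1.65,0.1,0.105,-0.594,0.01,0,0,1.65,0.1,0.105,-0.594,0.01,0,0,1.65,0.1],
)

```text
t: 16.95
tool_pos: [0.4192, -0.3874, 0.2429]
orientation: [-2.427, -1.992, -0.0]
force: [-0.5, 0.9, -3.2]
opening: 0.0237
gripper_force: 40.0
```

```bash
python3 go.py .422 -.3885 .245 -11.3
python3 - <<'E'
from h import *
s=robot.read_state(); q=np.array(s["tool_pos"]); a=np.radians(-11.3); ex=np.array([np.cos(a),np.sin(a)]); ey=np.array([-ex[1],ex[0]])
q0=np.array([.4249,-.3888,.2391])
def rep(W,q,n):
    W=W.reshape(-1,3); W=W[np.isfinite(W).all(1)]
    L=np.c_[(W[:,:2]-q[:2])@ex,(W[:,:2]-q[:2])@ey,W[:,2]-q[2]]
    L=L[(abs(L[:,0])<.04)&(abs(L[:,1])<.09)]
    bt=L[(abs(L[:,2]+.116)<.004)&(abs(L[:,1])>.03)]; print(n,"bladetop n",len(bt),bt.mean(0).round(4))
    for sg in(1,-1): print("   side",bt[bt[:,1]*sg>0].mean(0).round(4), len(bt[bt[:,1]*sg>0]))
    bt=L[(abs(L[:,2]+.044)<.004)&(abs(L[:,1])>.02)&(abs(L[:,1])<.05)]; print(n,"bartop",len(bt),bt.mean(0).round(4))
p,d,K,Rm,t=cam("scene"); rep(cloud(d,K,Rm,t),q,"now"); rep(np.load("s1.npz")["W"],q0,"after lift")
z=cloud(d,K,Rm,t).reshape(-1,3); Q=z[((z>[.6,-.55,.176])&(z<[.72,-.3,.188])).all(1)]; print("plate",Q.mean(0),len(Q))
cv2.imwrite("pics/pre.png",p[:,:,::-1])
E
```

```text
t 16.95 pos [ 0.4192 -0.3874  0.2429] yaw -11.24 z-axis [-0.0012  0.0018 -1.    ] F [-0.5  0.9 -3.2] q [-0.84  0.05  1.56  0.    1.53 -0.64] open 0.0237
[0.422, -0.3885, 0.245, -11.3] [-0.0005  0.003  -0.0021] [-0.0015 -0.0015  0.001 ]
now bladetop n 141 [ 0.0012 -0.0042 -0.1169]
   side [ 0.0009  0.0521 -0.117 ] 65
   side [ 0.0015 -0.0524 -0.1168] 76
now bartop 123 [ 0.0018 -0.0011 -0.0449]
after lift bladetop n 121 [-0.0011 -0.0037 -0.1176]
   side [-0.0008  0.0516 -0.1172] 57
   side [-0.0012 -0.0529 -0.1179] 64
after lift bartop 106 [-0.0006  0.0006 -0.0454]
plate [ 0.63909703 -0.4293122   0.18078237] 290
```

View pics/pre.png

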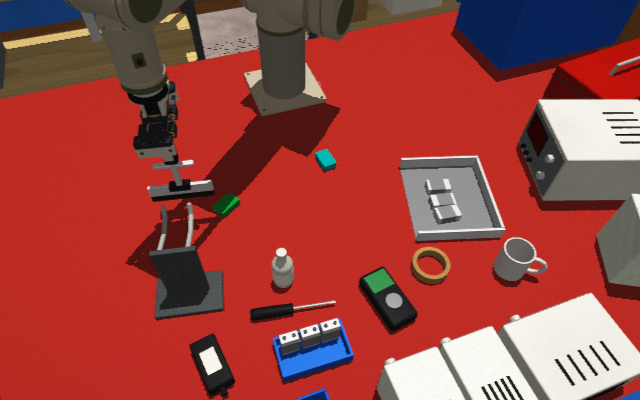

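The squeegee still sits straight in the grip (shift under 1 mm), and all three cells are in the pen around (441,200). Now hang it.

Request:
move_arm(
  deltas=[0,0.03,0,0,0,0,0.1,0,0.06,0,0,0,0,0.1,0,0.09,0,0,0,0,0.1,0,0.115,0,0,0,0,0.1,0,0.127,0,0,0,0,0.1,0,0.127,0,0,0,0,0.1,0,0.127,0.015,0,0,0,0.1,0,0.127,0.027,0,0,0,0.1,0,0.127,0.035,0,0,0,0.1,0,0.127,0.035,0,0,0,0.1],
)

```text
t: 18.25
tool_pos: [0.5437, -0.412, 0.2078]
orientation: [-2.427, -1.992, 0.001]
force: [0.8, 0.3, -1.7]
opening: 0.024
gripper_force: 40.0
```

```bash
python3 go.py .544 -.4125 .2012 -11.3
```

```text
t 18.25 pos [ 0.5437 -0.412   0.2078] yaw -11.25 z-axis [-0.0018  0.0015 -1.    ] F [ 0.8  0.3 -1.7] q [-0.72  0.37  1.27 -0.    1.51 -0.53] open 0.024
[0.544, -0.4125, 0.2012, -11.3] [-0.0004  0.0004  0.0066] [-0.002  -0.0011  0.0009]
```

Request:
move_arm(
  deltas=[0,0,0.004,0,0,0,0.1,0,0,0.006,0,0,0,0.1,0,0,0.007,0,0,0,0.1,0,0,0.007,0,0,0,0.1],
)

```text
t: 18.75
tool_pos: [0.5446, -0.4124, 0.2023]
orientation: [2.428, 1.993, -0.0]
force: [0.2, -0.2, -2.0]
opening: 0.0234
gripper_force: 40.0
```

Request:
move_arm(
  deltas=[0,0,0.001,0,0,0,0.1,0,0,0.0015,0,0,0,0.1,0,0,0.0015,0,0,0,0.1],
)

```text
t: 19.12
tool_pos: [0.5446, -0.4125, 0.2012]
orientation: [2.428, 1.993, 0.0]
force: [-0.0, -1.0, 0.1]
opening: 0.0235
gripper_force: 40.0
```

Weight has gone onto the prongs. Open and rise.

Request:
move_arm(
  deltas=[0,0,0,0,0,0,0.4,0,0,0,0,0,0,0.6,0,0,0,0,0,0,0.9,0,0,0,0,0,0,0.9,0,0,0,0,0,0,0.9,0,0,0,0,0,0,0.9,0,0,0,0,0,0,0.9,0,0,0,0,0,0,0.9,0,0,-0.03,0,0,0,0.9,0,0,-0.07,0,0,0,0.9,0,0,-0.12,0,0,0,0.9,0,0,-0.15,0,0,0,0.9],
)

```text
t: 20.62
tool_pos: [0.5449, -0.4127, 0.3543]
orientation: [2.425, 1.991, 0.001]
force: [-0.4, -0.8, -0.1]
opening: 0.0837
gripper_force: 0.0
```

Request:
move_arm(
  deltas=[0,-0.06,-0.02,0,0,0,0.9,0,-0.12,-0.02,0,0,0,0.9,0,-0.15,-0.02,0,0,0,0.9,0,-0.15,-0.02,0,0,0,0.9],
)

```text
t: 21.12
tool_pos: [0.396, -0.3832, 0.3718]
orientation: [2.429, 1.99, -0.0]
force: [-0.1, -0.6, 0.1]
opening: 0.0836
gripper_force: 0.0
```

Run:
```python
from h import *
s=robot.read_state(); print(s["t"],np.round(s["tool_pos"],3),np.round(s["force"],1))
p,d,K,Rm,t=cam("scene"); W=cloud(d,K,Rm,t).reshape(-1,3)
o=np.zeros((560,800,3),np.uint8)
o[:,:400]=cv2.resize(p[185:325,140:240,::-1],(400,560)); o[:300,400:]=cv2.resize(p[120:270,350:550,::-1],(400,300))
pt=cam("top")[0]; o[300:540,400:]=cv2.resize(pt[140:290,110:360,::-1],(400,240))
cv2.imwrite("pics/end.png",o)
def b(lo,hi): return W[((W>lo)&(W<hi)).all(1)]
Q=b([.45,-.55,.226],[.65,-.3,.24]); print("griptop",cv2.minAreaRect((Q[:,:2]*1000).astype(np.float32)),Q[:,2].mean())
Q=b([.48,-.55,.08],[.58,-.3,.089]); print("bladetop",Q.mean(0))
a=np.radians(-16.7); ex=np.array([np.cos(a),np.sin(a)]); ey=np.array([-ex[1],ex[0]]); L=np.c_[(W[:,:2]-[.5615,.1645])@ex,(W[:,:2]-[.5615,.1645])@ey,W[:,2]]
L=L[(abs(L[:,0])<.112)&(L[:,1]>-.06)&(L[:,1]<.2)&(L[:,2]>.008)&(L[:,2]<.03)]; print("cells in pen frame",L.min(0).round(3),L.max(0).round(3))
```

```text
21.125 [ 0.396 -0.383  0.372] [-0.1 -0.6  0.1]
griptop ((544.8057250976562, -413.7030334472656), (29.82714080810547, 24.217361450195312), 80.3926773071289) 0.22900772335268918
bladetop [ 0.54712245 -0.41434752  0.08482151]
cells in pen frame [-0.058  0.055  0.008] [0.078 0.127 0.026]
```

View pics/end.png

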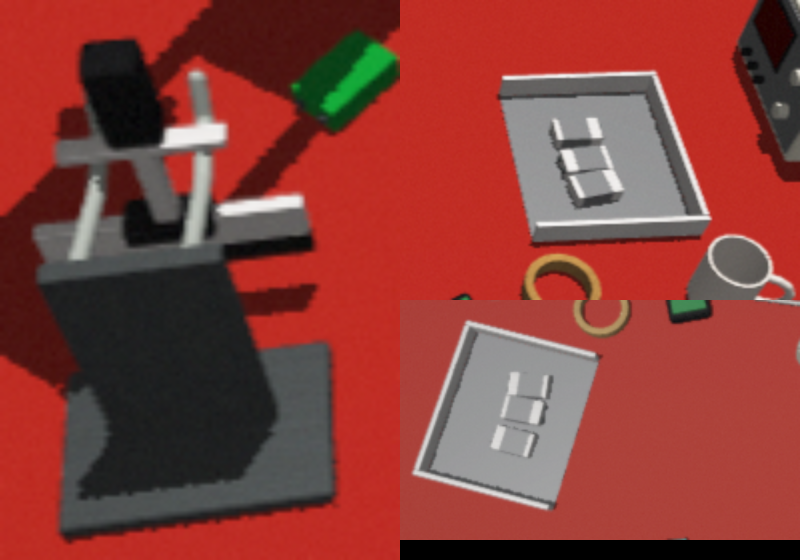

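The squeegee hangs on both prongs as it did at the start. All three cells are in the pen, at least 55 mm past the open line, and nothing else has moved. Handing in.

```bash
python3 -c "
from plant import robot
print(robot.close_job())"
```

```text
the job is handed in; nothing more can be done
None
```

All three cells were swept fully into the pen, the squeegee is hanging on both prongs and released, the rest of the bench is as it was, and the job was handed in at about 21 s.

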